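# Drive the stuck closing pin out of a candle mould and open it

### The arm

A 6-joint arm with a two-finger parallel gripper is mounted at the origin on a cart in front of the work surface, level with it; the furniture and walls round the work are solid. World frame = base frame: x ahead of the robot, y to its left, z up, the work surface at z = 0. Lengths are in mm, angles in degrees, forces in N, time in s.
With the tool pointing down it reaches from about 350 to 850 mm from the base axis. Payload 8.1 kg.
Tool frame: the origin (TCP) lies between the finger pads; the fingertips stand 17 mm ahead of it and the grasp point (between the pads) lies 2 mm behind it; z points along the fingers, y is the line along which they close (so a half turn about z gives the same grasp; the last joint's range is limited). The gripper opens to 85 mm and grips with 20 to 120 N. Pads are 22 mm wide; open, the fingers measure 114 mm over their backs; the gripper's body (76 mm by 85 mm) begins 54 mm behind the grasp point. The pads swing forward as they close: fully open they stand 13 mm farther back than shut.
Start: joints at [-4.893, 7.471, 85.268, -0, 87.261, -4.893], TCP at [600.005, 0.022, 248.292] pointing down, gripper open.
Joint ranges: [-169.43, 169.43], [-51.17, 129.36], [1.28, 143.12], [-76.62, 256.62], [0, 156.53], [-152.29, 152.29]. Speed limits (degrees/s): [136.94, 136.94, 159.86, 180, 180, 180].

### API

Orientations are given as [roll, pitch, yaw] about the fixed x, y, z axes, in that order (R = Rz(yaw) Ry(pitch) Rx(roll)).
In Python, from bench import sense, snapshot, hand_in, trace, place_of gives the robot as it stands.
- The arm moves only by the shell command python3 -m handwheel 'ROWS' [FORCE]. ROWS is JSON, a list of rows, each a list of 7 numbers: the opening, from -1 (shut) to 1 (fully open), then the shift along the tool's x, y, z in cm, then the turn, a rotation vector about the tool's x, y, z in rad. A call has 1 to 12 rows; each row shifts and turns the commanded pose from where the row before left it, along the tool's axes as they then stand; what a row does not reach is not made up. A row lasts 1/12 s, in which the tool goes at most 41.7 mm and 7.16 degrees, less where a joint would pass 70% of its speed; a pose out of reach is approached as far as the arm can. A call with a gripper value outside its range is refused whole. The fingers move at their own pace and stop on an object; FORCE is the grip in N (left out, the last holds). Time passes only in rows, so rows that do not move let the fingers close. It gives the time, the measured TCP pose, the force, the opening and the grip force at its end, in the units of the state.
- sense(): the state, without advancing time (a new reading comes with each control period).
- snapshot(name): name is "scene" or "side" or "wrist"; returns a dict with "image" (400x640x3 uint8, red, green, blue), "intrinsics" (3x3 intrinsics, pixels), "k1" (the pictures are not rectified: a ray, as slopes to the right and down, at radius r is drawn at 1 + k1 r^2 times it, then the intrinsics apply), "R" (3x3) and "t" (3): a world point X has camera coordinates R X + t. Camera axes: x right, y down, z forward; pixel columns grow to the right and rows downward; lengths in mm; the calibration is good to about 2 mm. A picture is of the moment at which its call begins. There is no depth.
- hand_in(): hands the job in; it is judged then, once.
Trained networks look in a picture, given as the dict that the camera call returned (one of the last four; its "shot" number tells which), for a name from the list of things; names that differ only in an ending like _2 or _b are one class to them, and where a whole thing is asked for, a point or a joint stands for the part that bears it (a point fixed in the world has none). Each returns a list of dicts, best first, with "conf" (0 to 1); they miss things now and then, are a little off and sometimes report something else, mostly with a low value. They report only what shows in the picture. A call takes as long as a camera call. They do not tell look-alikes from the thing itself.
- trace(picture, query): "pixels" (400x640 bool, what is visible of it).
- place_of(picture, query): "location" ([x, y, z] in mm, in world coordinates, good to about 4 mm: a listed point, or the origin of a listed thing).
The state is a dict: "time": time; "joint_pos": joint angles; "qd": joint speeds; "joint_efforts": joint torques, N m; "tool_pos": TCP position; "tcp_rot": TCP orientation; "ft_force": force on the tool from outside, world axes, zero at the start; "wrist_torque": the same for the moment, N m; "finger_gap": finger opening in mm; "grip_force": force on a finger pad.
Only numpy, scipy, OpenCV 4.12 (cv2) and the standard library are available. Lean on these libraries where they do the work, as an engineer would, in place of code of your own. Each camera call takes 0.05 s, during which the arm holds its last target. There are 200 camera calls.

### The job

The closing pin of the split candle mould is stuck fast. Take the drift punch, drive the pin right out from its plain, sunken end so that it drops into the drip tray, and lay the punch down on the bench; feel for the bore and do not ram the punch against the mould. Then swing the mould's upper half up by its handle until it is nearly upright, leave it standing open, and leave the things round about alone.

Things in the scene. Friction and masses are not known exactly. Their poses are not given: they have to be found in the camera images.
- split_mould: Fixed lower half of a split aluminium candle mould on bearers in a steel drip tray. Origin on the bench under its middle; +y runs along the closing bore the way the pin comes out, +z up, knuckled front faces -x. In this frame (mm): shut block 96 (x) by 120 (y), z 48 to 101; tray x -105 to 75, y -130 to 155, floor 3, rim 14 high; nothing is higher than the handle, 133.
- bore_mouth (a point): Centre of the bore's open end, where the punch goes in, at (-60, -28, 75) mm of the mould's frame; axes as the mould's, +y points into the bore. Level bore, 11.6 mm, sharp-edged, through 3 steel knuckles 21 mm thick: fixed y -28 to -9.5, upper half's -8.5 to 8.5 (pushed up about 1.5 mm by the seal, so a nose running low catches on its edge), fixed 9.5 to 28. Pin end 6 to 12 mm deep.
- closing_pin: Loose steel pin, 40 g: shank 10 x 50 mm, domed head 17 x 7.5 mm. Origin: centre of the plain end, to be driven; +y along the shank to the head. It only comes out towards the mould's +y. A rubber seal under the upper half nips it: 8 to 20 N to slide until it has left the upper half's knuckle, then easy. It drops into the tray when its plain end nears the last knuckle's face (mould y = 28 mm).
- drift_punch: Loose steel drift punch lying on the bench, 177 mm long, 140 g. Origin on its axis at mid-grip, 8 mm above the bench; +x runs to the nose. Grip x -37.5 to 37.5 mm with dark rings, sides 16 mm apart; nose 9 mm thick to x = 139.5. Centre of mass 22 mm ahead of the origin. In the bore the upper half's knuckle comes to rest on the nose with 15 to 20 N.
- punch_tip (a point): Centre of the flat tip of the drift punch's nose (0.5 mm chamfer), 139.5 mm ahead of the punch's origin; axes as the punch's.
- upper_half (a joint): Hinge of the mould's upper half, at its back: 0 = shut, grows as the front rises, pi/2 = upright, stop at 1.75 rad. 0.4 kg; the hinge is stiff (0.3 N m), so it stays where it is left. While the pin is in it cannot rise; with pin and punch out the seal lifts it to about 0.05 rad.
- mould_hinge (a point): Middle of the upper half's hinge axis, at (54, 0, 75) mm of the mould's frame; the axis runs along the mould's y; axes as the mould's.
- handle (a point): Middle of the upper half's handle, a black round bar 12 mm thick along the mould's y, on two posts 76 mm apart, its axis 25 mm above the top of the upper half. Shut it lies at (-42, 0, 127) mm of the mould's frame; it moves on a circle of 109 mm radius about the hinge. Axes turn with the upper half.
- cup: Bystander: open steel dosing cup, 64 mm wide, 71 mm high; origin under its centre.
- mould_a: Bystander: round silicone mould, 68 mm wide, 84 mm high; origin under its centre.
- mould_b: Bystander: round silicone mould, 68 mm wide, 85 mm high; origin under its centre.
- side_cutters: Bystander: wick pliers with red sleeves, 172 by 54 mm, 12 mm high, lying flat; origin under the middle.
Things that resemble listed ones, but are neither listed nor needed, are in the scene too. Leave any green or red look-alike of the drift_punch alone.

How it is judged (in metres and radians):
On the way, in this order (a step that is already met when the one before it is completed fails the run):
1. the pin, pushed by the punch, has shifted so far that its plain end lies in the upper half's knuckle (contact force between drift_punch and closing_pin above 1 N and y of closing_pin in the frame of split_mould above -0.008 m and y of punch_tip in the frame of split_mould above -0.014 m), for 0.05 s.
2. the pin has dropped out of the knuckles into the tray (height (world z) of closing_pin below 0.04 m), for 0.2 s.
At the end, for the whole second after the job is handed in: The upper half stands open by more than 1.2 rad (69 degrees) and is still; the pin lies at rest in the drip tray (its plain end lower than 40 mm and inside the rim); the punch lies flat and at rest on the bench outside the tray (grip centre lower than 16 mm) (value of joint upper_half above 1.2 rad and height (world z) of closing_pin below 0.04 m and x of closing_pin in the frame of split_mould between -0.107 and 0.077 m and y of closing_pin in the frame of split_mould between -0.132 and 0.157 m and height (world z) of drift_punch below 0.016 m and (y of drift_punch in the frame of split_mould below -0.13 m or y of drift_punch in the frame of split_mould above 0.155 m or x of drift_punch in the frame of split_mould below -0.105 m or x of drift_punch in the frame of split_mould above 0.075 m) and linear speed of each of drift_punch, closing_pin below 0.03 m/s and velocity of joint upper_half below 0.05 rad/s); the robot touches nothing.
It fails at once if the punch is rammed against the mould (more than 45 N) (contact force between drift_punch and split_mould above 45 N).
It fails at once if a bystander is shifted by more than 30 mm (distance of any of cup, mould_a, mould_b, side_cutters from where it was at the start of the episode above 0.03 m).
It also fails if it takes over 69 s, if anything falls off the work surface, if the arm or the gripper's body presses on something with over 40 N, if the wrist force passes 120 N, or if a joint passes its speed limit or range.

## Working session

There is one attempt and no reset: what is moved stays moved. The work goes in short steps, Python scripts to look and compute and a shell command to move; the robot and the scene stay as the last step left them, time stands still between calls to the robot, and variables do not carry over. Pictures are saved under pics/ and viewed, at most 10 in all, crops included, and the job is handed in when it is done.

```bash
ls; mkdir -p pics; cat > h.py <<'E'
import numpy as np, cv2
from bench import sense, snapshot, trace, place_of, hand_in
def save(p,name,crop=None,s=1):
    im=p["image"][...,::-1]
    if crop: x0,y0,x1,y1=crop; im=im[y0:y1,x0:x1]
    cv2.imwrite("pics/"+name,cv2.resize(im,None,fx=s,fy=s,interpolation=cv2.INTER_CUBIC))
def K(p): return np.array(p["intrinsics"]),np.array(p["R"]),np.array(p["t"])
def proj(p,X):
    k,R,t=K(p); c=R@np.array(X,float)+t; a=c[:2]/c[2]; a=a*(1+p["k1"]*(a@a)); return k[:2,:2]@a+k[:2,2]
def onplane(p,uv,z):
    k,R,t=K(p); d=np.linalg.solve(k[:2,:2],np.array(uv,float)-k[:2,2]); a=d.copy()
    for _ in range(20): a=d/(1+p["k1"]*(a@a))
    r=R.T@np.array([a[0],a[1],1]); o=-R.T@t; return o+r*(z-o[2])/r[2]
E
python3 - <<'E'
from h import *
ps=[snapshot("scene"),snapshot("side")]
for n,p in zip("ab",ps):
    save(p,n+".png",s=1.25)
    for q in ["split_mould","bore_mouth","closing_pin","drift_punch","punch_tip","mould_hinge","handle","cup","mould_a","side_cutters"]:
        print(n,q,[(round(d["conf"],2),np.round(d["location"]).tolist(),np.round(proj(p,d["location"])).tolist()) for d in place_of(p,q)][:4])
E
```

```text
pics
a split_mould [(0.75, [561.0, 64.0, -2.0], [276.0, 190.0])]
a bore_mouth [(0.68, [507.0, 38.0, 73.0], [263.0, 174.0]), (0.16, [482.0, -342.0, 9.0], [319.0, 248.0])]
a closing_pin []
a drift_punch [(0.87, [560.0, -669.0, 12.0], [434.0, 306.0]), (0.86, [480.0, -337.0, 4.0], [318.0, 249.0]), (0.68, [416.0, -443.0, 8.0], [317.0, 275.0])]
a punch_tip [(0.88, [425.0, -702.0, 11.0], [393.0, 339.0]), (0.75, [359.0, -275.0, 9.0], [263.0, 248.0]), (0.71, [432.0, -573.0, 13.0], [356.0, 301.0]), (0.7, [799.0, -125.0, -0.0], [370.0, 196.0])]
a mould_hinge [(0.96, [617.0, 66.0, 76.0], [291.0, 165.0])]
a handle [(0.85, [522.0, 64.0, 129.0], [264.0, 154.0])]
a cup [(0.98, [801.0, -125.0, -1.0], [370.0, 196.0])]
a mould_a [(0.73, [783.0, -19.0, -3.0], [347.0, 186.0]), (0.64, [654.0, -238.0, 2.0], [352.0, 219.0])]
a side_cutters [(0.82, [635.0, -456.0, 2.0], [396.0, 255.0])]
b split_mould [(0.72, [563.0, 63.0, 4.0], [300.0, 196.0])]
b bore_mouth [(0.84, [504.0, 36.0, 73.0], [287.0, 183.0])]
b closing_pin []
b drift_punch [(0.65, [412.0, -442.0, 4.0], [286.0, 257.0]), (0.64, [480.0, -339.0, 8.0], [301.0, 239.0]), (0.56, [561.0, -677.0, 3.0], [358.0, 296.0])]
b punch_tip [(0.53, [355.0, -272.0, 14.0], [260.0, 232.0]), (0.43, [431.0, -571.0, 5.0], [301.0, 279.0]), (0.2, [563.0, 62.0, 4.0], [300.0, 196.0])]
b mould_hinge [(0.62, [618.0, 67.0, 74.0], [312.0, 179.0])]
b handle [(0.62, [523.0, 66.0, 130.0], [290.0, 168.0]), (0.2, [617.0, 67.0, 77.0], [312.0, 179.0])]
b cup [(0.88, [802.0, -124.0, 4.0], [368.0, 208.0]), (0.33, [506.0, 33.0, 74.0], [288.0, 183.0])]
b mould_a [(0.93, [650.0, -231.0, -1.0], [340.0, 224.0]), (0.62, [786.0, -27.0, 0.0], [356.0, 201.0])]
b side_cutters [(0.51, [636.0, -450.0, 0.0], [356.0, 253.0])]
```

View pics/a.png

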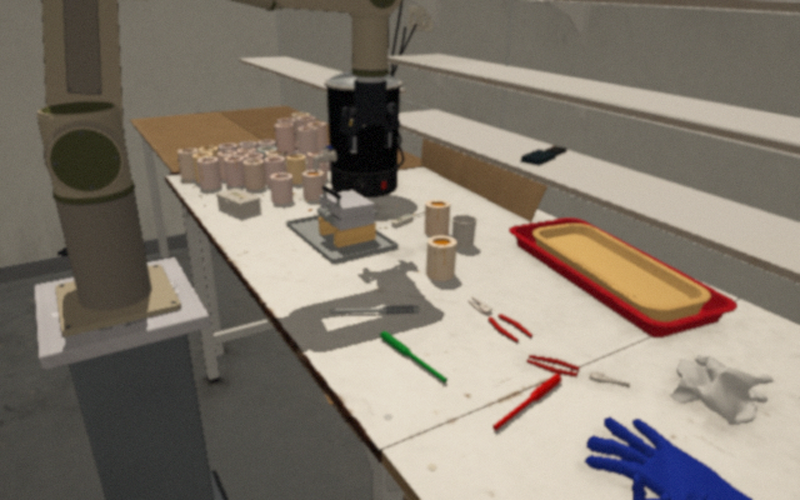

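```bash
python3 - <<'E'
from h import *
im=cv2.imread("pics/a.png")
cv2.imwrite("pics/a2.png",cv2.resize(im[270:440,290:590],None,fx=2.6,fy=2.6,interpolation=cv2.INTER_CUBIC))
E
```

```text
(no output)
```

View pics/a2.png

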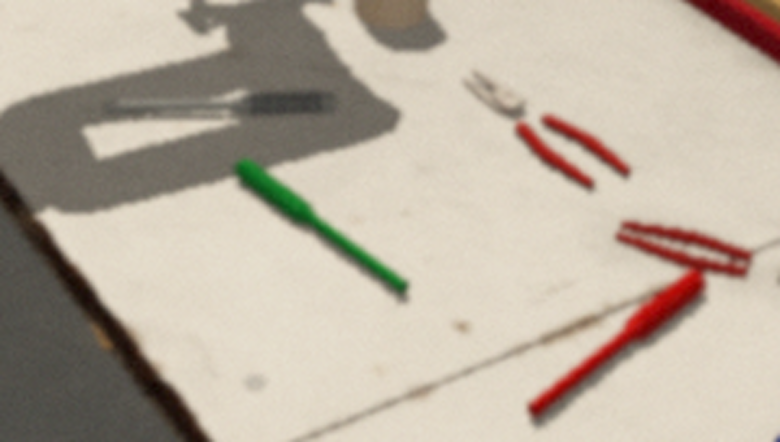

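The wrist-shadowed steel punch has its grip at (405,309) and its nose at about (330,311) in the 800 px view. The look-alikes are a green one at (413,357) and a red one at (528,402). The description says steel with dark rings, so I choose the steel one at about (480,-338). Next I'll look with the wrist camera.

```bash
cat >> h.py <<'E'
from scipy.spatial.transform import Rotation as Ro
def pose():
    s=sense(); return np.array(s["tool_pos"]),Ro.from_euler("xyz",s["tcp_rot"],degrees=True)
def plan(P,R2):  # shift (cm, in present tool axes) then turn (rad)
    p,R=pose(); d=R.inv().apply(np.array(P)-p)/10; r=(R.inv()*R2).as_rotvec()
    print("pos",p.round(1),"rpy",R.as_euler("xyz",degrees=True).round(2),"shift cm",d.round(3),"turn",r.round(4),"rows",round(np.linalg.norm(d)/4.1,1),round(np.linalg.norm(r)/.124,1))
def down(yaw): return Ro.from_euler("xyz",[180,0,yaw],degrees=True)  # tool x at yaw, y at yaw-90
def look(p,qs):
    for q in qs: print(q,[(round(d["conf"],2),np.round(d["location"],1).tolist(),np.round(proj(p,d["location"])).tolist()) for d in place_of(p,q)][:3])
E
python3 - <<'E'
from h import *
s=sense(); print(s["tcp_rot"],s["tool_pos"],s["ft_force"],s["finger_gap"])
p=snapshot("wrist"); save(p,"w0.png")
look(p,["split_mould","bore_mouth","mould_hinge","handle","closing_pin"])
k,R,t=K(p); print("cam",-R.T@t, R[2])
plan([470,-310,250],down(-28)); plan([470,-310,250],down(152))
E
```

```text
[1.79998568e+02 4.21153957e-05 9.00002106e+01] [6.00017384e+02 2.73084002e-02 2.48303241e+02] [-0.64072668  0.68742602  0.02408717] 85.22985904440249
split_mould []
bore_mouth [(0.63, [503.1, 33.0, 76.6], [217.0, 153.0]), (0.53, [784.5, -23.1, 0.7], [456.0, 189.0])]
mould_hinge [(0.67, [619.7, 66.2, 76.3], [334.0, 118.0]), (0.67, [505.5, 33.8, 79.3], [219.0, 153.0])]
handle [(0.73, [523.5, 60.2, 127.5], [220.0, 127.0])]
closing_pin []
cam [600.18725058  69.72009021 374.87888047] [ 0.00097394 -0.27646434 -0.96102368]
pos [600.    0.  248.3] rpy [180.   0.  90.] shift cm [-31.    -13.002  -0.169] turn [ 1.0000e-04 -1.0000e-04  2.0595e+00] rows 8.2 16.6
pos [600.    0.  248.3] rpy [180.   0.  90.] shift cm [-31.    -13.002  -0.169] turn [ 1.0000e-04  0.0000e+00 -1.0821e+00] rows 8.2 8.7
```

```bash
python3 -m handwheel '[[1,-4,-1.55,0.5,0,0,0],[1,-4,-1.55,0.5,0,0,0],[1,-4,-1.55,0.5,0,0,0],[1,-4,-1.5,0.5,0,0,0],[1,-4,-1.5,0.5,0,0,0],[1,-4,-1.5,0.5,0,0,0],[1,-4,-1.5,0.5,0,0,0],[1,-4,-1.2,0.5,0,0,0],[1,-1,0,0,0,0,-0.12],[1,0,0,0,0,0,-0.12],[1,0,0,0,0,0,-0.12],[1,0,0,0,0,0,-0.12]]' 40; python3 -m handwheel '[[1,0,0,0,0,0,-0.12],[1,0,0,0,0,0,-0.12],[1,0,0,0,0,0,-0.12],[1,0,0,0,0,0,-0.12],[1,0,0,0,0,0,-0.12],[1,0,0,0,0,0,0],[1,0,0,0,0,0,0]]'
python3 - <<'E'
from h import *
p=snapshot("wrist"); save(p,"w1.png",s=1.25)
look(p,["drift_punch","punch_tip"])
m=trace(p,"drift_punch")
for d in m:
    ys,xs=np.nonzero(d["pixels"]); print(d["conf"],len(xs),xs.min(),xs.max(),ys.min(),ys.max())
    pts=np.array([onplane(p,(x,y),8)[:2] for x,y in zip(xs[::5],ys[::5])]); c=pts.mean(0); u=np.linalg.svd(pts-c)[2][0] if len(pts)<3000 else np.linalg.eigh(np.cov((pts-c).T))[1][:,1]
    a=(pts-c)@u; print(c,u,np.degrees(np.arctan2(u[1],u[0])),c+u*a.min(),c+u*a.max())
E
```

```text
time: 2.4
tool_pos: [484.8, -321.0, 209.3]
tcp_rot: [-180.0, -0.0, 117.8]
ft_force: [-0.3, -0.3, -0.7]
finger_gap: 85.3
grip_force: 0.0
time: 2.98
tool_pos: [485.2, -320.4, 209.5]
tcp_rot: [-180.0, 0.0, 151.7]
ft_force: [-0.0, 0.8, 0.6]
finger_gap: 85.7
grip_force: 0.0
drift_punch [(0.88, [480.6, -338.3, 7.7], [299.0, 183.0]), (0.59, [409.6, -436.8, 8.7], [191.0, 169.0])]
punch_tip [(0.86, [423.3, -709.2, 7.5], [30.0, 278.0]), (0.83, [428.6, -575.7, 6.1], [109.0, 236.0]), (0.77, [356.5, -277.0, 10.1], [292.0, 49.0])]
0.96 1641 103 220 149 240
[ 415.84662415 -472.34061149] [-0.11364133  0.99352184] 96.5252655222102 [ 428.37175739 -581.84296344] [ 407.54503015 -399.7630149 ]
0.94 506 29 76 277 316
[ 459.13632336 -700.99050001] [0.97152795 0.23692495] 13.705119442362577 [ 424.5211964  -709.43203515] [ 492.73883162 -692.79591056]
0.9 1835 288 306 50 218
[ 443.67768308 -320.40609042] [ 0.89613064 -0.44379035] -26.345971620816993 [ 357.13830978 -277.54923789] [ 518.15139495 -357.28767119]
```

View pics/w1.png

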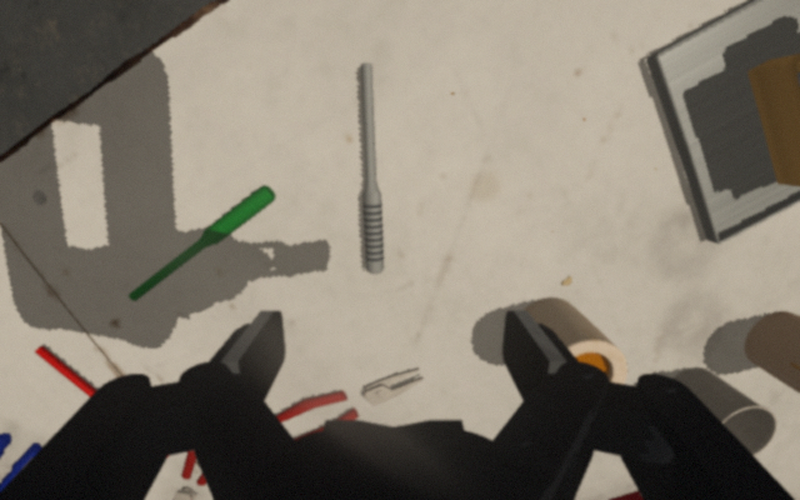

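Steel punch confirmed: nose tip at (365,65) and ringed grip at (373,230) in the 800 px view. Green and red look-alikes are clear of it. Axis direction is 153.6°.

```bash
python3 - <<'E'
from h import *
plan([472.5,-334.7,20],down(153.6))
E
```

```text
pos [ 485.1 -320.4  209.5] rpy [-180.      0.    151.74] shift cm [ 0.437 -1.857 18.952] turn [-0.0001  0.     -0.0325] rows 4.6 0.3
```

```bash
python3 -m handwheel '[[1,0.44,-1.86,0,0,0,-0.0325],[1,0,0,4,0,0,0],[1,0,0,4,0,0,0],[1,0,0,4,0,0,0],[1,0,0,3,0,0,0],[1,0,0,2,0,0,0],[1,0,0,1.4,0,0,0],[1,0,0,0.5,0,0,0],[1,0,0,0,0,0,0]]'
python3 - <<'E'
from h import *
plan([472.5,-334.7,20],down(153.6)); print(sense()["ft_force"])
E
```

```text
time: 3.93
tool_pos: [471.5, -333.9, 18.9]
tcp_rot: [180.0, -0.2, 153.7]
ft_force: [-0.1, 0.2, 0.6]
finger_gap: 85.5
grip_force: 0.0
pos [ 471.5 -333.9   18.9] rpy [ 1.7996e+02 -1.7000e-01  1.5368e+02] shift cm [-0.127 -0.028 -0.111] turn [ 0.0007 -0.003   0.0014] rows 0.0 0.0
[-0.10600564  0.23807766  0.55129764]
```

```bash
python3 -m handwheel '[[0.3,0,0,-0.05,0,0,0],[-0.3,0,0,0,0,0,0],[-1,0,0,0,0,0,0],[-1,0,0,0,0,0,0],[-1,0,0,0,0,0,0],[-1,0,0,0,0,0,0],[-1,0,0,0,0,0,0],[-1,0,0,0,0,0,0],[-1,0,0,0,0,0,0],[-1,0,0,0,0,0,0]]' 90; python3 -m handwheel '[[-1,0,0,0,0,0,0],[-1,0,0,0,0,0,0],[-1,0,0,0,0,0,0]]'
```

```text
time: 4.77
tool_pos: [473.0, -335.1, 22.0]
tcp_rot: [-180.0, 0.1, 153.7]
ft_force: [-1.5, 0.4, 5.5]
finger_gap: 13.5
grip_force: 88.9
time: 5.02
tool_pos: [472.9, -335.1, 22.0]
tcp_rot: [-180.0, 0.1, 153.7]
ft_force: [-1.7, 1.5, 6.6]
finger_gap: 13.4
grip_force: 88.9
```

```bash
python3 -m handwheel '[[-1,0,0,-1,0,0,0],[-1,0,0,-3,0,0,0],[-1,0,0,-4,0,0,0],[-1,0,0,-3,0,0,0.05],[-1,0,0,-1,0,0,0.1],[-1,0,0,0,0,0,0.12],[-1,0,0,0,0,0,0.12],[-1,0,0,0,0,0,0.12],[-1,0,0,0,0,0,0.12],[-1,0,0,0,0,0,0.12],[-1,0,0,0,0,0,0.12],[-1,0,0,0,0,0,0.12]]'; python3 -m handwheel '[[-1,0,0,0,0,0,0.08],[-1,0,0,0,0,0,0.04],[-1,3,0.7,0,0,0,0],[-1,4,1,0,0,0,0],[-1,4,1,0,0,0,0],[-1,3,0,0,0,0,0],[-1,1,0,0,0,0,0],[-1,0,0,0,0,0,0],[-1,0,0,0,0,0,0],[-1,0,0,0,0,0,0]]'
python3 - <<'E'
from h import *
s=sense(); print(s["ft_force"],s["wrist_torque"],s["finger_gap"])
for n in ["wrist","scene","side"]:
    p=snapshot(n)
    if n=="wrist": save(p,"w2.png",s=1.25)
    if n=="side": save(p,"s2.png",(220,100,420,280),4)
    print(n); look(p,["split_mould","bore_mouth","mould_hinge","handle","drift_punch","punch_tip"])
E
```

```text
time: 6.02
tool_pos: [472.2, -334.5, 141.2]
tcp_rot: [-180.0, -0.0, 96.7]
ft_force: [-1.1, 0.1, -2.3]
finger_gap: 13.5
grip_force: 88.2
time: 6.85
tool_pos: [499.1, -185.7, 141.3]
tcp_rot: [180.0, 0.0, 90.1]
ft_force: [0.1, -0.9, -2.7]
finger_gap: 13.5
grip_force: 88.3
[ 0.09755905 -0.85955483 -2.73220026] [-0.01541808  0.00734148  0.02708698] 13.513444612596
wrist
split_mould []
bore_mouth []
mould_hinge []
handle []
drift_punch [(0.82, [496.2, -196.7, 131.0], [308.0, 277.0])]
punch_tip []
scene
split_mould [(0.85, [562.9, 64.5, 1.1], [276.0, 189.0])]
bore_mouth [(0.61, [503.7, 40.2, 72.0], [262.0, 174.0])]
mould_hinge []
handle [(0.77, [522.6, 65.3, 126.6], [264.0, 154.0])]
drift_punch [(0.87, [560.0, -673.5, 9.2], [436.0, 309.0]), (0.55, [413.8, -442.1, 6.8], [316.0, 275.0]), (0.41, [497.5, -196.3, 127.5], [297.0, 183.0])]
punch_tip [(0.92, [425.7, -701.4, 12.9], [393.0, 338.0]), (0.55, [426.9, -574.3, 13.6], [355.0, 302.0]), (0.2, [520.6, 68.5, 128.3], [263.0, 154.0])]
side
split_mould [(0.78, [563.0, 62.4, -0.7], [300.0, 197.0])]
bore_mouth [(0.74, [503.2, 33.1, 72.3], [287.0, 184.0])]
mould_hinge [(0.6, [618.7, 66.5, 76.6], [313.0, 179.0])]
handle [(0.53, [523.4, 66.0, 131.1], [290.0, 168.0]), (0.3, [615.9, 68.6, 77.6], [312.0, 178.0])]
drift_punch [(0.52, [559.8, -673.2, 5.0], [357.0, 295.0]), (0.47, [412.9, -440.1, 3.2], [286.0, 257.0])]
punch_tip [(0.85, [422.5, -707.3, 4.6], [309.0, 310.0]), (0.55, [431.3, -572.2, 9.4], [301.0, 278.0])]
```

View pics/w2.png

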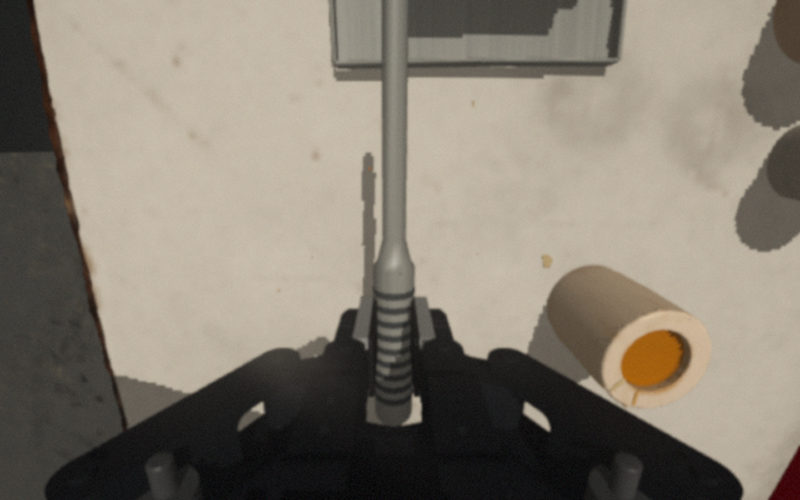

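The wrist view shows the punch straight in the hand (axis column 393–397) and the tray's front rim at row ≈65. That rim is good for the mould's yaw, so I'll fit it.

```bash
python3 - <<'E'
from h import *
p=snapshot("wrist"); g=cv2.GaussianBlur(cv2.cvtColor(p["image"],cv2.COLOR_RGB2GRAY),(5,5),0).astype(float)
cols=[c for c in range(275,490,3) if not 298<c<332]
for sgn in (1,-1):
    pts=[]
    for c in cols:
        d=sgn*np.diff(g[42:70,c]); r=42+np.argmax(d)
        pts.append(onplane(p,(c,r+.5),14)[:2])
    pts=np.array(pts); f=np.polyfit(pts[:,0],pts[:,1],1)
    for _ in range(3):
        e=abs(np.polyval(f,pts[:,0])-pts[:,1]); k=e<1.5; f=np.polyfit(pts[k,0],pts[k,1],1)
    print(sgn,k.sum(),np.degrees(np.arctan(f[0])),np.polyval(f,560))
# punch axis in hand
m=trace(p,"drift_punch")[0]["pixels"]
T,Rt=pose(); q=[]
for r in range(5,200,5):
    xs=np.nonzero(m[r])[0]
    if len(xs): q.append(onplane(p,(xs.mean(),r),T[2]-13)[:2])
q=np.array(q); f=np.polyfit(q[:,1],q[:,0],1); print("punch yaw",90-np.degrees(np.arctan(f[0])),"x at tip",np.polyval(f,T[1]+129.5),"tcp",T)
plan([504.8,-85.5,119],down(91.1))
E
```

```text
1 56 1.3947060561729927 -74.6740540224753
-1 61 0.9784051464086292 -65.48775263265384
punch yaw 90.04061490491019 x at tip 499.39625986083826 tcp [ 499.11776586 -184.62253738  140.9982663 ]
pos [ 499.1 -184.6  141. ] rpy [180.    -0.    90.14] shift cm [9.911 0.593 2.2  ] turn [ 0.     -0.     -0.0167] rows 2.5 0.1
```

```bash
python3 -m handwheel '[[-1,0,0,0,0,0,-0.0167],[-1,2,0.8,0.6,0,0,0],[-1,3,0,0.8,0,0,0],[-1,2.5,0,0.8,0,0,0],[-1,1.5,0,0,0,0,0],[-1,0.8,0,0,0,0,0],[-1,0,0,0,0,0,0],[-1,0,0,0,0,0,0],[-1,0,0,0,0,0,0]]'
python3 - <<'E'
from h import *
plan([507,-85.5,112],down(91.1)); print(sense()["ft_force"])
p=snapshot("scene"); save(p,"s3.png",(215,120,355,220),5)
q=snapshot("side"); save(q,"s3b.png",(235,135,375,235),5)
a=cv2.imread("pics/s3.png");b=cv2.imread("pics/s3b.png"); cv2.imwrite("pics/s3c.png",cv2.resize(np.vstack([a,b]),(490,600*1)[:2]) if 0 else cv2.resize(np.vstack([a,b]),(420,600)))
look(p,["punch_tip","bore_mouth","handle"]); look(q,["punch_tip","bore_mouth","handle"])
E
```

```text
time: 8.75
tool_pos: [505.7, -87.5, 119.5]
tcp_rot: [179.9, 0.0, 91.1]
ft_force: [0.6, 0.5, -1.6]
finger_gap: 13.1
grip_force: 88.3
pos [505.7 -87.5 119.5] rpy [1.7994e+02 4.0000e-02 9.1090e+01] shift cm [0.194 0.136 0.754] turn [ 0.001   0.0007 -0.0001] rows 0.2 0.0
[ 0.5638721   0.46928752 -1.56312208]
punch_tip [(0.71, [426.1, -702.6, 6.6], [394.0, 341.0]), (0.54, [503.9, 43.2, 105.7], [261.0, 164.0]), (0.53, [425.2, -574.2, 11.3], [354.0, 303.0])]
bore_mouth [(0.67, [505.5, 37.3, 72.0], [263.0, 175.0]), (0.2, [656.3, -235.9, -2.9], [353.0, 220.0])]
handle [(0.61, [520.6, 64.4, 127.6], [263.0, 154.0])]
punch_tip [(0.7, [421.0, -706.8, 4.4], [309.0, 310.0]), (0.56, [429.0, -573.0, 8.1], [300.0, 279.0])]
bore_mouth [(0.74, [503.7, 36.7, 72.5], [287.0, 184.0]), (0.4, [523.3, 65.6, 130.5], [290.0, 168.0])]
handle [(0.52, [520.4, 61.9, 129.0], [290.0, 168.0])]
```

View pics/s3b.png

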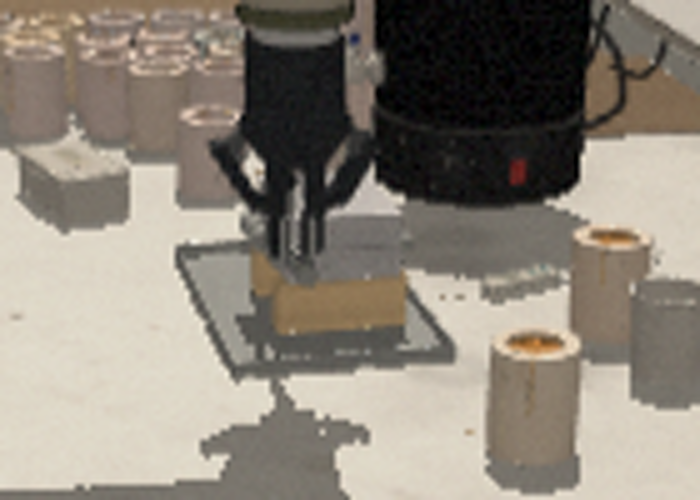

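The side view shows the gripper at (300,170) with the nose over the mould's front edge, and nothing touching. I'll feel for the knuckle's top now.

```bash
python3 -m handwheel '[[-1,0,0.1,0.3,0,0,0],[-1,0,0,0.3,0,0,0],[-1,0,0,0.3,0,0,0],[-1,0,0,0.1,0,0,0],[-1,0,0,0,0,0,0],[-1,0,0,0,0,0,0]]'; for i in 1 2 3; do :; done; python3 -m handwheel '[[-1,0,0,0.1,0,0,0],[-1,0,0,0.1,0,0,0],[-1,0,0,0,0,0,0]]';  python3 -m handwheel '[[-1,0,0,0.1,0,0,0],[-1,0,0,0.1,0,0,0],[-1,0,0,0,0,0,0]]'; python3 -m handwheel '[[-1,0,0,0.1,0,0,0],[-1,0,0,0.1,0,0,0],[-1,0,0,0,0,0,0]]'
```

```text
time: 9.65
tool_pos: [506.1, -86.4, 108.8]
tcp_rot: [-180.0, -0.0, 91.1]
ft_force: [0.3, -0.5, -1.7]
finger_gap: 12.9
grip_force: 88.3
time: 9.9
tool_pos: [506.2, -86.5, 106.8]
tcp_rot: [-180.0, -0.0, 91.1]
ft_force: [0.1, 0.1, -1.0]
finger_gap: 13.0
grip_force: 88.3
time: 10.15
tool_pos: [506.1, -86.4, 104.7]
tcp_rot: [-180.0, -0.0, 91.1]
ft_force: [0.2, -0.6, -1.3]
finger_gap: 13.1
grip_force: 88.3
time: 10.4
tool_pos: [506.2, -86.5, 102.9]
tcp_rot: [180.0, 0.0, 91.1]
ft_force: [0.1, -0.2, -1.6]
finger_gap: 13.1
grip_force: 88.4
```

```bash
for r in 1; do python3 -m handwheel '[[-1,0,0,0.1,0,0,0],[-1,0,0,0,0,0,0],[-1,0,0,0,0,0,0]]'; python3 -m handwheel '[[-1,0,0,0.1,0,0,0],[-1,0,0,0,0,0,0],[-1,0,0,0,0,0,0]]';python3 -m handwheel '[[-1,0,0,0.1,0,0,0],[-1,0,0,0,0,0,0],[-1,0,0,0,0,0,0]]'; done | grep -E "tool_pos|ft_"
```

```text
tool_pos: [506.4, -86.5, 102.1]
ft_force: [-0.1, -0.1, -0.3]
tool_pos: [506.4, -86.6, 101.2]
ft_force: [0.8, -0.8, 0.7]
tool_pos: [506.4, -86.6, 100.2]
ft_force: [-0.3, -2.2, 2.4]
```

```bash
(python3 -m handwheel '[[-1,0,0,-0.4,0,0,0],[-1,0,-1.2,0,0,0,0],[-1,0,-1,0,0,0,0],[-1,0,0,0.8,0,0,0],[-1,0,0,0.85,0,0,0],[-1,0,0,0,0,0,0],[-1,0,0,0,0,0,0]]'; python3 -m handwheel '[[-1,0,0.2,0,0,0,0],[-1,0,0.1,0,0,0,0],[-1,0,0,0,0,0,0],[-1,0,0,0,0,0,0]]'; for i in 1; do python3 -m handwheel '[[-1,0,0.1,0,0,0,0],[-1,0,0,0,0,0,0],[-1,0,0,0,0,0,0]]'; python3 -m handwheel '[[-1,0,0.1,0,0,0,0],[-1,0,0,0,0,0,0],[-1,0,0,0,0,0,0]]';  python3 -m handwheel '[[-1,0,0.1,0,0,0,0],[-1,0,0,0,0,0,0],[-1,0,0,0,0,0,0]]'; python3 -m handwheel '[[-1,0,0.1,0,0,0,0],[-1,0,0,0,0,0,0],[-1,0,0,0,0,0,0]]'; done) | grep -E "tool_pos|ft_"
```

```text
tool_pos: [483.6, -86.6, 86.3]
ft_force: [0.1, 0.3, -1.6]
tool_pos: [487.7, -86.9, 87.8]
ft_force: [-0.1, -0.2, -1.7]
tool_pos: [488.3, -86.8, 87.5]
ft_force: [0.3, 0.7, -1.8]
tool_pos: [489.3, -86.8, 87.5]
ft_force: [0.1, -0.1, -1.4]
tool_pos: [490.3, -86.8, 87.5]
ft_force: [-0.0, 0.4, -2.8]
tool_pos: [491.3, -86.8, 87.5]
ft_force: [1.2, 0.1, -2.1]
```

```bash
(python3 -m handwheel '[[-1,0,0.1,0,0,0,0],[-1,0,0,0,0,0,0],[-1,0,0,0,0,0,0]]'; python3 -m handwheel '[[-1,0,0.1,0,0,0,0],[-1,0,0,0,0,0,0],[-1,0,0,0,0,0,0]]';  python3 -m handwheel '[[-1,0,0.1,0,0,0,0],[-1,0,0,0,0,0,0],[-1,0,0,0,0,0,0]]'; python3 -m handwheel '[[-1,0,0.1,0,0,0,0],[-1,0,0,0,0,0,0],[-1,0,0,0,0,0,0]]';python3 -c "
from bench import sense;print(sense()['wrist_torque'])") | grep -vE "time|rot|fing|grip"
```

```text
tool_pos: [492.2, -86.7, 87.4]
ft_force: [-0.4, 0.2, -1.2]
tool_pos: [493.0, -86.7, 87.3]
ft_force: [-1.9, -0.5, -1.0]
tool_pos: [493.8, -86.7, 87.2]
ft_force: [-3.8, -0.9, -0.9]
tool_pos: [494.7, -86.7, 87.2]
ft_force: [-5.6, -0.6, -1.4]
[-0.2231903   0.81569126  0.63603343]
```

```bash
python3 -m handwheel '[[-1,0,-0.6,0,0,0,0],[-1,-1,0,0,0,0,0],[-1,-1,0,0,0,0,0],[-1,0,1,0,0,0,0],[-1,0,0.92,-0.05,0,0,0],[-1,0,0,0,0,0,0],[-1,0,0,0,0,0,0]]'
python3 - <<'E'
from h import *
p=snapshot("wrist"); m=trace(p,"drift_punch")[0]["pixels"]
T,Rt=pose(); q=[]
for r in range(5,200,5):
    xs=np.nonzero(m[r])[0]
    if len(xs): q.append(onplane(p,(xs.mean(),r),T[2]-13)[:2])
q=np.array(q); f=np.polyfit(q[:,1],q[:,0],1); print("punch yaw",90-np.degrees(np.arctan(f[0])),"x at tip",np.polyval(f,T[1]+129.5),"tcp",T)
plan([507.6,-106.5,87.9],down(91.1))
E
```

```text
time: 14.65
tool_pos: [509.5, -106.9, 88.3]
tcp_rot: [180.0, 0.0, 91.1]
ft_force: [0.6, 0.3, -1.8]
finger_gap: 13.2
grip_force: 88.5
punch yaw 91.02108493712193 x at tip 507.5140135376272 tcp [ 508.68317856 -106.4646589    87.88805473]
pos [ 508.7 -106.5   87.9] rpy [-1.7998e+02 -1.0000e-02  9.1110e+01] shift cm [-0.001 -0.108 -0.001] turn [-0.0003 -0.0001  0.0001] rows 0.0 0.0
```

Yaw is unchanged in the grip. I'll correct x and advance slowly, watching the force.

```bash
(python3 -m handwheel '[[-1,0,-0.1,0,0,0,0],[-1,0.5,0,0,0,0,0],[-1,0.3,0,0,0,0,0],[-1,0,0,0,0,0,0],[-1,0,0,0,0,0,0]]'; python3 -m handwheel '[[-1,0.2,0,0,0,0,0],[-1,0.2,0,0,0,0,0],[-1,0,0,0,0,0,0]]'; python3 -m handwheel '[[-1,0.2,0,0,0,0,0],[-1,0.1,0,0,0,0,0],[-1,0,0,0,0,0,0]]') | grep -vE "time|rot|fing|grip"
```

```text
tool_pos: [507.6, -98.1, 88.0]
ft_force: [0.3, 0.0, -1.2]
tool_pos: [507.6, -94.1, 88.0]
ft_force: [-0.7, 0.1, -1.5]
tool_pos: [507.5, -91.2, 88.0]
ft_force: [-0.4, 0.9, -1.3]
```

```bash
(python3 -m handwheel '[[-1,0.2,0,0,0,0,0],[-1,0,0,0,0,0,0],[-1,0,0,0,0,0,0]]'; python3 -m handwheel '[[-1,0.2,0,0,0,0,0],[-1,0,0,0,0,0,0],[-1,0,0,0,0,0,0]]'; python3 -m handwheel '[[-1,0.2,0,0,0,0,0],[-1,0,0,0,0,0,0],[-1,0,0,0,0,0,0]]') | grep -vE "time|rot|fing|grip"
```

```text
tool_pos: [507.5, -89.4, 88.0]
ft_force: [0.3, 0.5, -1.6]
tool_pos: [507.4, -87.3, 88.0]
ft_force: [-0.6, -0.1, -0.9]
tool_pos: [507.4, -85.3, 88.0]
ft_force: [0.8, 0.4, -1.0]
```

```bash
(python3 -m handwheel '[[-1,0.2,0,0,0,0,0],[-1,0,0,0,0,0,0],[-1,0,0,0,0,0,0]]'; python3 -m handwheel '[[-1,0.2,0,0,0,0,0],[-1,0,0,0,0,0,0],[-1,0,0,0,0,0,0]]'; python3 -m handwheel '[[-1,0.2,0,0,0,0,0],[-1,0,0,0,0,0,0],[-1,0,0,0,0,0,0]]') | grep -vE "time|rot|fing|grip"
```

```text
tool_pos: [507.5, -84.4, 88.3]
ft_force: [-0.9, -5.5, -1.5]
tool_pos: [507.7, -83.5, 88.5]
ft_force: [-0.7, -10.4, -1.3]
tool_pos: [507.7, -82.0, 88.6]
ft_force: [-1.5, -13.0, -1.1]
```

```bash
(python3 -m handwheel '[[-1,0.2,0,0,0,0,0],[-1,0,0,0,0,0,0],[-1,0,0,0,0,0,0]]'; python3 -m handwheel '[[-1,0.2,0,0,0,0,0],[-1,0,0,0,0,0,0],[-1,0,0,0,0,0,0]]'; python3 -m handwheel '[[-1,0.2,0,0,0,0,0],[-1,0,0,0,0,0,0],[-1,0,0,0,0,0,0]]') | grep -vE "time|rot|fing|grip"
```

```text
tool_pos: [507.7, -80.0, 88.6]
ft_force: [-0.6, -13.0, -1.0]
tool_pos: [507.7, -77.9, 88.6]
ft_force: [-0.2, -12.7, -1.2]
tool_pos: [507.7, -75.7, 88.6]
ft_force: [-0.9, -11.7, -1.1]
```

```bash
(python3 -m handwheel '[[-1,0.2,0,0,0,0,0],[-1,0,0,0,0,0,0],[-1,0,0,0,0,0,0]]'; python3 -m handwheel '[[-1,0.2,0,0,0,0,0],[-1,0,0,0,0,0,0],[-1,0,0,0,0,0,0]]'; python3 -m handwheel '[[-1,0.2,0,0,0,0,0],[-1,0,0,0,0,0,0],[-1,0,0,0,0,0,0]]') | grep -vE "time|rot|fing|grip"
```

```text
tool_pos: [507.7, -73.4, 88.7]
ft_force: [0.0, -9.8, -0.1]
tool_pos: [507.7, -72.0, 88.8]
ft_force: [-0.2, -12.6, -0.5]
tool_pos: [507.6, -70.0, 88.8]
ft_force: [-1.3, -8.6, 0.2]
```

```bash
(python3 -m handwheel '[[-1,0.2,0,0,0,0,0],[-1,0.1,0,0,0,0,0],[-1,0,0,0,0,0,0]]'; python3 -m handwheel '[[-1,0.2,0,0,0,0,0],[-1,0.1,0,0,0,0,0],[-1,0,0,0,0,0,0]]'; python3 -m handwheel '[[-1,0.2,0,0,0,0,0],[-1,0.1,0,0,0,0,0],[-1,0,0,0,0,0,0]]') | grep -vE "time|rot|fing|grip"
```

```text
tool_pos: [507.4, -66.9, 88.8]
ft_force: [-1.2, -11.8, 0.7]
tool_pos: [507.5, -64.8, 89.0]
ft_force: [-2.0, -16.4, 1.2]
tool_pos: [507.4, -61.7, 89.0]
ft_force: [-2.2, -16.3, 1.7]
```

```bash
(python3 -m handwheel '[[-1,0.2,-0.05,0,0,0,0],[-1,0,0,0,0,0,0],[-1,0,0,0,0,0,0]]'; python3 -m handwheel '[[-1,0.2,0,0,0,0,0],[-1,0,0,0,0,0,0],[-1,0,0,0,0,0,0]]'; python3 -m handwheel '[[-1,0.2,0,0,0,0,0],[-1,0,0,0,0,0,0],[-1,0,0,0,0,0,0]]') | grep -vE "time|rot|fing|grip"
```

```text
tool_pos: [506.9, -58.7, 88.9]
ft_force: [-1.3, -10.8, 2.0]
tool_pos: [506.9, -56.4, 88.8]
ft_force: [-2.1, -9.8, 1.2]
tool_pos: [506.7, -54.2, 88.7]
ft_force: [-0.3, -9.1, 1.6]
```

```bash
(python3 -m handwheel '[[-1,0.2,0,0,0,0,0],[-1,0.1,0,0,0,0,0],[-1,0,0,0,0,0,0]]'; python3 -m handwheel '[[-1,0.2,0,0,0,0,0],[-1,0.2,0,0,0,0,0],[-1,0,0,0,0,0,0]]'; python3 -m handwheel '[[-1,0.2,0,0,0,0,0],[-1,0.2,0,0,0,0,0],[-1,0,0,0,0,0,0]]') | grep -vE "time|rot|fing|grip"
```

```text
tool_pos: [506.7, -51.9, 88.9]
ft_force: [-2.2, -12.8, 2.7]
tool_pos: [506.8, -48.0, 89.1]
ft_force: [-2.0, -12.5, 3.6]
tool_pos: [506.7, -44.2, 89.1]
ft_force: [-2.7, -12.8, 3.5]
```

```bash
(python3 -m handwheel '[[-1,0.2,0,0,0,0,0],[-1,0.2,0,0,0,0,0],[-1,0,0,0,0,0,0]]'; python3 -m handwheel '[[-1,0.2,0,0,0,0,0],[-1,0.2,0,0,0,0,0],[-1,0,0,0,0,0,0]]'; python3 -m handwheel '[[-1,0.2,0,0,0,0,0],[-1,0,0,0,0,0,0],[-1,0,0,0,0,0,0]]') | grep -vE "time|rot|fing|grip"
python3 - <<'E'
from h import *
print(sense()["time"])
for n in ["scene","side"]:
    p=snapshot(n); look(p,["closing_pin"]); save(p,n+"5.png",(235,130,335,220),4)
a=cv2.imread("pics/scene5.png");b=cv2.imread("pics/side5.png"); cv2.imwrite("pics/s5.png",np.hstack([a,b]))
E
```

```text
tool_pos: [506.6, -40.1, 89.1]
ft_force: [-1.4, -14.3, 3.5]
tool_pos: [506.6, -36.1, 89.2]
ft_force: [-1.7, -13.5, 4.1]
tool_pos: [506.5, -34.0, 89.2]
ft_force: [-2.4, -13.3, 3.9]
21.6667
closing_pin [(0.42, [500.5, 64.1, 7.4], [259.0, 191.0])]
closing_pin [(0.6, [503.2, 63.0, 9.8], [286.0, 196.0])]
```

View pics/s5.png

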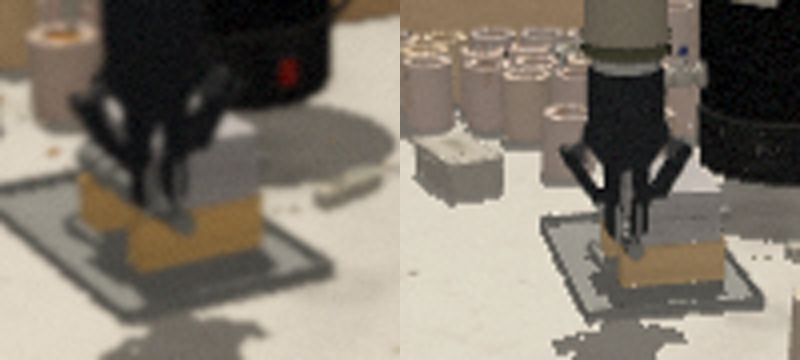

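Both cameras now find the pin at z ≈ 8 in the tray (left view about (96,240)), so it has dropped. Withdraw the punch.

```bash
python3 -m handwheel '[[-1,-0.5,0,0,0,0,0],[-1,-1,0,0,0,0,0],[-1,-1.2,0,0,0,0,0],[-1,-1.2,0,0,0,0,0],[-1,-1.2,0,0,0,0,0],[-1,-1.2,0,0,0,0,0],[-1,-1.2,0,0,0,0,0],[-1,-2,0,0,0,0,0],[-1,-3,0,0,0,0,0],[-1,-4,0,0,0,0,0],[-1,-3.5,0,0,0,0,0],[-1,0,0,0,0,0,0]]'
python3 - <<'E'
from h import *
plan([480,-260,60],down(91.1)); p=snapshot("scene"); look(p,["closing_pin"])
E
```

```text
time: 22.87
tool_pos: [509.6, -238.3, 88.8]
tcp_rot: [179.9, 0.2, 90.9]
ft_force: [0.4, -0.0, -0.6]
finger_gap: 13.3
grip_force: 88.5
pos [ 509.6 -238.3   88.8] rpy [179.91   0.22  90.87] shift cm [-2.113 -3.002  2.88 ] turn [ 0.0016  0.0039 -0.004 ] rows 1.1 0.0
closing_pin [(0.62, [499.2, 63.8, 8.6], [258.0, 191.0])]
```

```bash
python3 -m handwheel '[[-1,-1.1,-1.5,1,0,0,0],[-1,-1,-1.5,2,0,0,0],[-1,0,0,2,0,0,0],[-1,0,0,0.9,0,0,0],[-1,0,0,0.3,0,0,0],[-1,0,0,0,0,0,0],[-1,0,0,0,0,0,0]]' 40; python3 -m handwheel '[[-1,0,0,0.2,0,0,0],[-1,0,0,0.1,0,0,0],[-1,0,0,0,0,0,0]]'
```

```text
time: 23.55
tool_pos: [481.0, -252.7, 26.8]
tcp_rot: [180.0, 0.0, 91.2]
ft_force: [0.1, 0.8, -1.5]
finger_gap: 13.4
grip_force: 88.6
time: 23.8
tool_pos: [480.7, -253.1, 23.6]
tcp_rot: [180.0, 0.0, 91.1]
ft_force: [0.1, -0.1, -1.2]
finger_gap: 13.2
grip_force: 88.6
```

```bash
python3 -m handwheel '[[-1,0,0,0.1,0,0,0],[-1,0,0,0,0,0,0]]'|grep -E "tool|ft"; python3 -m handwheel '[[-1,0,0,0.1,0,0,0],[-1,0,0,0,0,0,0]]'|grep -E "tool|ft"; python3 -m handwheel '[[-1,0,0,0.05,0,0,0],[-1,0,0,0,0,0,0]]' 40|grep -E "tool|ft"
```

```text
tool_pos: [480.2, -253.0, 22.1]
ft_force: [0.8, 0.3, -1.5]
tool_pos: [480.3, -253.0, 22.0]
ft_force: [-4.5, 2.8, 8.3]
tool_pos: [480.3, -253.1, 22.0]
ft_force: [-5.8, 4.5, 13.7]
```

```bash
python3 -m handwheel '[[-0.6,0,0,-0.1,0,0,0],[-0.5,0,0,0,0,0,0],[0,0,0,0,0,0,0],[0.5,0,0,0,0,0,0],[0.5,0,0,0,0,0,0],[0.5,0,0,-1,0,0,0],[0.5,0,0,-4,0,0,0],[0.5,0,0,-4,0,0,0],[0.5,0,0,-4,0,0,0],[0.5,0,0,0,0,0,0]]'
python3 - <<'E'
from h import *
p=snapshot("wrist"); look(p,["drift_punch"]); save(p,"w6.png")
plan([522,-60,160],down(91.1))
E
```

```text
time: 25.13
tool_pos: [484.6, -255.8, 162.0]
tcp_rot: [179.3, 0.5, 91.1]
ft_force: [1.9, -0.7, 1.1]
finger_gap: 64.0
grip_force: 0.0
drift_punch [(0.8, [408.3, -434.5, 7.4], [243.0, 338.0]), (0.63, [481.1, -263.3, 7.8], [309.0, 195.0])]
pos [ 481.9 -254.2  155.2] rpy [179.7    0.21  91.1 ] shift cm [19.336  4.385 -0.53 ] turn [ 0.0052  0.0036 -0.    ] rows 4.8 0.1
```

```bash
python3 - <<'E'
from h import *
p=snapshot("scene"); q=snapshot("side")
for uv in [(264,150),(292,155),(318,150)]: print("scene",onplane(p,uv,0).round())
for uv in [(311,171),(331,175),(352,171)]: print("side",onplane(q,uv,0).round())
look(p,["handle","mould_hinge"]); look(q,["handle","mould_hinge"])
plan([521.5,64.5,190],down(91.1))
E
```

```text
scene [701. 460.   0.]
scene [771. 350.   0.]
scene [894. 356.   0.]
side [696. 411.   0.]
side [779. 328.   0.]
side [905. 373.   0.]
handle [(0.62, [619.9, 63.7, 76.9], [292.0, 165.0]), (0.56, [524.4, 67.3, 127.5], [264.0, 154.0]), (0.51, [634.0, -458.5, -1.0], [396.0, 256.0])]
mould_hinge [(0.66, [617.6, 64.6, 75.5], [291.0, 165.0])]
handle [(0.72, [522.3, 66.1, 130.8], [290.0, 168.0])]
mould_hinge [(0.92, [616.7, 66.3, 74.4], [312.0, 179.0])]
pos [ 479.2 -252.4  149.8] rpy [-1.7986e+02 -1.0000e-01  9.1100e+01] shift cm [31.613  4.825 -3.975] turn [-0.0025 -0.0017 -0.    ] rows 7.9 0.0
```

```bash
python3 -m handwheel '[[1,2,0.6,-4,0,0,0],[1,4,0.6,0,0,0,0],[1,4,0.6,0,0,0,0],[1,4,0.6,0,0,0,0],[1,4,0.6,0,0,0,0],[1,4,0.6,0,0,0,0],[1,4,0.6,0,0,0,0],[1,3,0.4,0,0,0,0],[1,2,0,0,0,0,0],[1,0.6,0,0,0,0,0],[1,0,0,0,0,0,0],[1,0,0,0,0,0,0]]' 30
python3 - <<'E'
from h import *
p=snapshot("wrist"); save(p,"w7.png",s=1.25); look(p,["handle"])
plan([525,64.5,138],down(91.1))
E
```

```text
time: 26.53
tool_pos: [519.3, 61.8, 187.7]
tcp_rot: [-179.9, 0.0, 91.1]
ft_force: [-0.3, -0.2, 0.6]
finger_gap: 85.4
grip_force: 0.0
handle []
pos [519.5  61.  188.1] rpy [-1.7996e+02  2.0000e-02  9.1030e+01] shift cm [0.343 0.558 5.007] turn [-0.0007  0.0004 -0.0012] rows 1.2 0.0
```

View pics/w7.png

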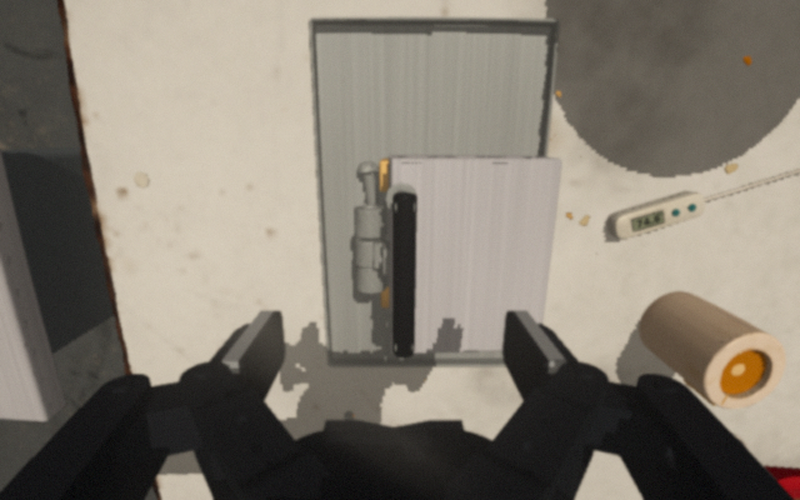

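```bash
python3 - <<'E'
from h import *
p=snapshot("wrist")
for z in (8.5,75): print(z,[onplane(p,(u/1.25,v/1.25),z)[:2].round() for u,v in [(367,162),(368,205),(367,295),(404,193),(404,355)]])
print(onplane(p,(404/1.25,193/1.25),138)[:2],onplane(p,(404/1.25,355/1.25),138)[:2],onplane(p,(311/1.25,22/1.25),14),onplane(p,(328/1.25,365/1.25),14))
for n in ["wrist","scene","side"]:
    p=snapshot(n); look(p,["closing_pin","bore_mouth"])
E
```

```text
8.5 [array([498., 116.]), array([499.,  81.]), array([498.,   1.]), array([528.,  91.]), array([532., -59.])]
75 [array([502., 119.]), array([503.,  92.]), array([502.,  29.]), array([526., 100.]), array([529., -18.])]
[524.05115823 108.06258111] [526.29450872  21.19909514] [457.45275504 215.27744371  14.        ] [461.64111953 -67.64052769  14.        ]
closing_pin []
bore_mouth [(0.68, [504.0, 35.6, 79.5], [295.0, 231.0])]
closing_pin [(0.49, [477.3, -261.0, 5.8], [302.0, 236.0]), (0.39, [503.8, 64.4, 6.3], [260.0, 191.0])]
bore_mouth [(0.57, [503.3, 38.7, 71.5], [262.0, 175.0])]
closing_pin [(0.38, [504.8, 61.7, 9.5], [286.0, 196.0])]
bore_mouth [(0.73, [500.6, 36.6, 73.0], [286.0, 184.0])]
```

The pin head at (368,168) fits a pin lying in the tray (plain end at y≈62), consistent with both other cameras. The handle bar runs (404,193)–(404,355), so it is centred at world (525,64.6). Grip it.

```bash
python3 -m handwheel '[[1,0.34,0.56,1,0,0,0],[1,0,0,2,0,0,0],[1,0,0,1.5,0,0,0],[1,0,0,0.5,0,0,0],[0.2,0,0,0,0,0,0],[-0.4,0,0,0,0,0,0],[-1,0,0,0,0,0,0],[-1,0,0,0,0,0,0],[-1,0,0,0,0,0,0],[-1,0,0,0,0,0,0],[-1,0,0,0,0,0,0],[-1,0,0,0,0,0,0]]' 30
python3 - <<'E'
from h import *
# bar path about hinge, offset bar->tcp in tool frame
H=np.array([618.4,75]); 
p,R=pose(); b0=np.array([525,132.]); 
off=R.inv().apply(p-np.array([p[0]*0+525,p[1],132])); print(p,R.as_euler("xyz",degrees=True),sense()["ft_force"],off)
E
```

```text
time: 28.13
tool_pos: [524.5, 65.8, 139.1]
tcp_rot: [-179.9, 0.0, 91.1]
ft_force: [-6.1, -0.3, 7.1]
finger_gap: 10.4
grip_force: 31.0
[524.49597891  65.77426458 139.09445124] [-1.79918890e+02  3.50849715e-03  9.11042883e+01] [-6.0644001  -0.29311938  7.09199066] [ 0.0092792  -0.51397013 -7.09373134]
```

```bash
python3 - <<'E'
from h import *
r=109.;a0=np.radians(151.6)
th=np.linspace(.05,1.45,19); 
def tcp(t):
    f=.45*(t-.05); a=a0-t; b=np.array([r*np.cos(a),r*np.sin(a)])
    z=np.array([-np.sin(f),-np.cos(f)]); return b-7*z, f
for i in range(18):
    (p,f),(q,g)=tcp(th[i]),tcp(th[i+1]); d=(q-p)/10
    y=np.array([np.cos(f),-np.sin(f)]); z=np.array([-np.sin(f),-np.cos(f)])
    print("%.2f,%.2f,%.3f"%(d@y,d@z,g-f),end=" | ")
E
```

```text
0.49,-0.71,0.035 | 0.52,-0.69,0.035 | 0.55,-0.66,0.035 | 0.58,-0.64,0.035 | 0.61,-0.62,0.035 | 0.63,-0.59,0.035 | 0.66,-0.56,0.035 | 0.68,-0.54,0.035 | 0.70,-0.51,0.035 | 0.72,-0.48,0.035 | 0.74,-0.45,0.035 | 0.76,-0.42,0.035 | 0.78,-0.39,0.035 | 0.79,-0.35,0.035 | 0.81,-0.32,0.035 | 0.82,-0.29,0.035 | 0.83,-0.25,0.035 | 0.84,-0.22,0.035 |
```

```bash
python3 -m handwheel '[[-1,0,0.49,-0.71,0.035,0,0],[-1,0,0.52,-0.69,0.035,0,0],[-1,0,0.55,-0.66,0.035,0,0],[-1,0,0.58,-0.64,0.035,0,0],[-1,0,0.61,-0.62,0.035,0,0],[-1,0,0.63,-0.59,0.035,0,0],[-1,0,0,0,0,0,0]]'; python3 -m handwheel '[[-1,0,0.66,-0.56,0.035,0,0],[-1,0,0.68,-0.54,0.035,0,0],[-1,0,0.7,-0.51,0.035,0,0],[-1,0,0.72,-0.48,0.035,0,0],[-1,0,0.74,-0.45,0.035,0,0],[-1,0,0.76,-0.42,0.035,0,0],[-1,0,0,0,0,0,0]]'
```

```text
time: 28.72
tool_pos: [560.9, 66.5, 175.4]
tcp_rot: [-167.5, -0.0, 91.1]
ft_force: [-13.9, 0.4, 16.2]
finger_gap: 10.3
grip_force: 31.4
time: 29.3
tool_pos: [611.8, 67.5, 192.7]
tcp_rot: [-155.8, -0.0, 91.1]
ft_force: [-5.0, 0.7, 16.7]
finger_gap: 10.4
grip_force: 30.8
```

```bash
python3 -m handwheel '[[-1,0,0.78,-0.49,0.035,0,0],[-1,0,0.79,-0.45,0.035,0,0],[-1,0,0.81,-0.36,0.035,0,0],[-1,0,0.82,-0.29,0.035,0,0],[-1,0,0.83,-0.25,0.035,0,0],[-1,0,0.84,-0.22,0.035,0,0],[-1,0,0,0,0,0,0],[-1,0,0,0,0,0,0]]'
python3 - <<'E'
from h import *
for n in ["scene","side"]: look(snapshot(n),["handle"])
p=snapshot("side"); save(p,"s8.png",(235,110,375,230),5)
E
```

```text
time: 29.97
tool_pos: [663.7, 68.5, 183.5]
tcp_rot: [-143.8, -0.0, 91.1]
ft_force: [0.6, 0.8, 0.2]
finger_gap: 10.5
grip_force: 32.1
handle [(0.62, [657.7, 66.2, 176.1], [302.0, 133.0])]
handle [(0.85, [658.4, 71.6, 175.3], [322.0, 155.0]), (0.74, [504.5, 62.3, 8.5], [286.0, 196.0]), (0.68, [501.3, 33.4, 74.0], [287.0, 184.0])]
```

View pics/s8.png

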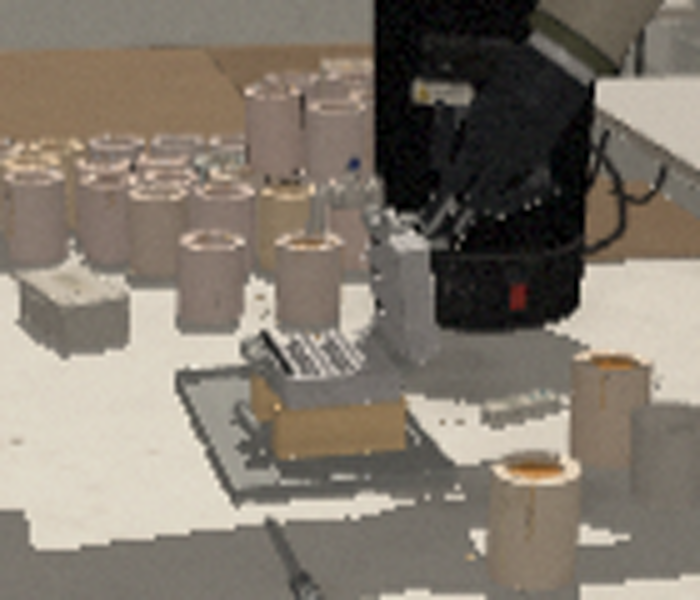

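The upper half stands up (block at (405,290)) with the handle at about 83°. I'll release it slightly and back out along the tool axis.

```bash
python3 -m handwheel '[[-0.6,0,0,0,0,0,0],[-0.4,0,0,0,0,0,0],[-0.4,0,0,0,0,0,0],[-0.4,0,0,0,0,0,0],[-0.4,0,0,-0.5,0,0,0],[-0.4,0,0,-1,0,0,0],[-0.4,0,0,-2,0,0,0],[-0.4,0,0,-3,0,0,0],[-0.4,0,0,-3,0,0,0],[-0.4,0,0,0,0,0,0],[-0.4,0,0,0,0,0,0],[-0.4,0,0,0,0,0,0]]'; python3 -m handwheel '[[-0.4,0,0,0,0,0,0],[-0.4,0,0,0,0,0,0],[-0.4,0,0,0,0,0,0]]'
python3 - <<'E'
from h import *
for n in ["scene","side"]:
    p=snapshot(n); look(p,["handle","closing_pin","drift_punch","cup","mould_a","side_cutters"])
save(p,"s9.png",(215,100,415,250),4)
E
```

```text
time: 31.22
tool_pos: [696.6, 68.0, 247.8]
tcp_rot: [-144.7, -0.0, 91.1]
ft_force: [-0.7, 0.8, 1.0]
finger_gap: 25.1
grip_force: 0.0
time: 31.47
tool_pos: [696.4, 68.1, 248.4]
tcp_rot: [-144.7, -0.1, 91.1]
ft_force: [0.2, -1.0, 0.3]
finger_gap: 25.7
grip_force: 0.0
handle [(0.89, [657.2, 70.5, 173.7], [301.0, 134.0])]
closing_pin []
drift_punch [(0.83, [413.8, -441.5, 8.4], [316.0, 275.0]), (0.61, [479.4, -263.3, 6.1], [303.0, 236.0]), (0.55, [559.1, -669.6, 10.5], [434.0, 307.0])]
cup [(0.79, [798.6, -122.3, 0.1], [369.0, 196.0])]
mould_a [(0.97, [783.5, -17.7, -3.1], [347.0, 186.0]), (0.56, [653.0, -235.4, -0.7], [351.0, 220.0])]
side_cutters [(0.83, [634.5, -456.1, 2.1], [396.0, 255.0]), (0.72, [616.9, 64.9, 77.9], [291.0, 164.0]), (0.59, [801.5, -125.0, 1.1], [370.0, 195.0])]
handle [(0.67, [661.0, 68.9, 173.7], [323.0, 156.0])]
closing_pin [(0.36, [504.6, 62.1, 8.1], [286.0, 196.0])]
drift_punch [(0.7, [411.1, -439.5, 6.2], [285.0, 257.0]), (0.56, [476.6, -264.7, 10.3], [295.0, 229.0]), (0.54, [559.9, -674.6, 6.4], [358.0, 295.0])]
cup [(0.81, [797.6, -123.7, 3.1], [367.0, 209.0])]
mould_a [(0.89, [649.6, -233.5, 2.2], [340.0, 223.0]), (0.54, [783.5, -24.7, 4.5], [356.0, 200.0])]
side_cutters [(0.73, [635.2, -453.1, -2.7], [356.0, 254.0])]
```

View pics/s9.png

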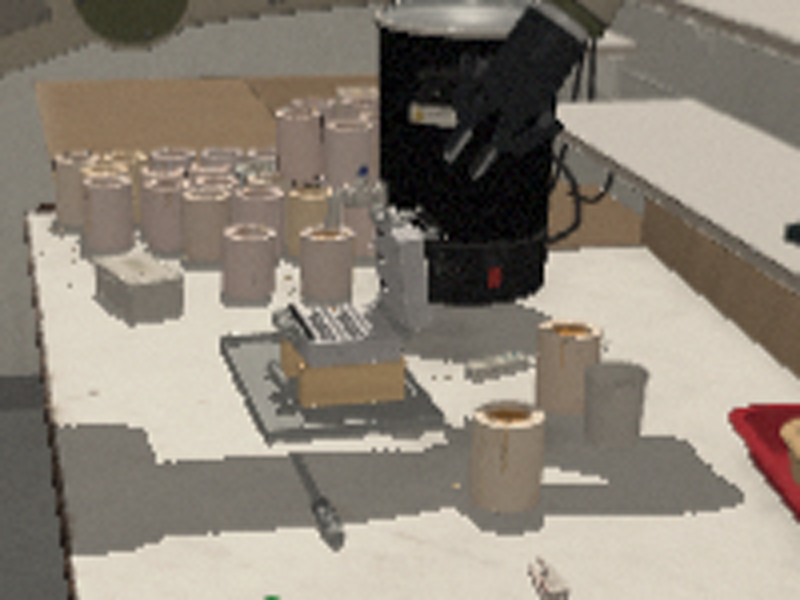

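The mould stands open (400,270), the pin lies in the tray (280,380), the punch lies on the bench (320,510), the gripper is clear at (480,140), and the bystanders have not moved.

```bash
python3 -c "
from bench import hand_in
print(hand_in())"
```

```text
the job is handed in; nothing more can be done
None
```

I drove the pin out into the drip tray, laid the punch on the bench, left the upper half standing open at about 83°, and handed the job in at about 31.5 s; the hand-in call gave no verdict.

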